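# Park a vial rack in its hand-over bay and flip the bay's flag to occupied

## Robot

A 7-joint arm with a two-finger parallel gripper is mounted at the origin on a cart in front of the work surface, level with it; the furniture and walls round the work are solid. World frame = base frame: x ahead of the robot, y to its left, z up, the work surface at z = 0. Lengths are in m, angles in rad, forces in N, time in s.
With the tool pointing down it reaches from about 0.425 to 0.8 m from the base axis. Payload 8.3 kg.
Tool frame: the origin (TCP) lies midway between the tips of the shut fingers; the grasp point (between the pads) lies 19 mm behind it (manip.grip_depth is the distance from the TCP to the grasp point, in m); z points along the fingers, y is the direction in which the jaws open and shut (so a half turn about z gives the same grasp; the last joint's range is limited). The gripper opens to 85 mm and grips with 20 to 120 N. Pads are 22 mm wide; open, the fingers measure 114 mm over their backs; the gripper's body (76 mm by 85 mm) begins 54 mm behind the grasp point. The pads swing forward as they close: fully open they stand 13 mm farther back than shut.
Start: joints at [-1.336, 0.383, 0.016, 1.37, -0.006, 1.388, -0.046], TCP at [0.183, 0.597, 0.231] pointing down, gripper open.
Joint ranges: [-2.95, 2.95], [-0.25, 2.06], [-1.52, 1.56], [0.18, 2.33], [-1.44, 4.58], [0.02, 2.06], [-3.01, 3.01]. Speed limits (rad/s): [2.39, 2.39, 3.01, 3.01, 3.14, 3.14, 3.14].

## Interface

Orientations are given as a unit quaternion [x, y, z, w].
In Python, from station import get_state, cams, manip gives the robot as it stands. The module is installed in compiled form; this text tells all that it offers.
- The arm moves only by the shell command python3 -m inch 'ROWS'. ROWS is JSON, a list of rows, each a list of 3 entries, a list of its own where there are three numbers: the finger opening in cm, from 0 to 8.54, then the shift along the tool's x, y, z in cm, then the turn, a rotation vector about the tool's x, y, z in degrees. A call has 1 to 8 rows; each row shifts and turns the pose as measured when the row begins, along the tool's axes as they then stand; what a row does not reach is not made up. A row lasts 1/10 s, in which the tool goes at most 50 mm and 8.59 degrees, less where a joint would pass 70% of its speed; a pose out of reach is approached as far as the arm can. A call is refused whole if a number of a shift passes 5 or a number of a turn 8.59, either way. A call with a gripper value outside its range is refused whole. The fingers move at their own pace and stop on an object; the grip force is fixed at half the most. Time passes only in rows, so rows that do not move let the fingers close. It gives the time, the measured TCP pose, the force and the opening at its end, in the units of the state.
- get_state(): the state, without advancing time (a new reading comes with each control period).
- cams.capture(name): name is "side" or "top" or "wrist"; returns the picture (420x560x3 uint8, blue, green, red); there is no depth.
- cams.calibration(name): a dict with "fx", "fy", "cx", "cy" (pixels), "k1" (the pictures are not rectified: a ray, as slopes to the right and down, at radius r is drawn at 1 + k1 r^2 times it, then the intrinsics apply), "position" and "attitude" of the camera in the world. Camera axes: x right, y down, z forward; pixel columns grow to the right and rows downward; lengths in m; the calibration is good to about 2 mm. A picture is of the moment at which its call begins: read the wrist's pose just before it. calibration takes no time and is no camera call; for the wrist camera it gives the pose at the moment of the call.
- manip.hand_in(): hands the job in, once; it reports no verdict.
The state is a dict: "time": time; "q": joint angles; "joint_velocities": joint speeds; "joint_torque": joint torques, N m; "tool_pos": TCP position; "tcp_rot": TCP orientation; "contact_force": force on the tool from outside, world axes, zero at the start; "torque": the same for the moment, N m; "grip_width": finger opening in m.
Only numpy, scipy, OpenCV 4.12 (cv2) and the standard library are available. Lean on these libraries where they do the work, as an engineer would, in place of code of your own. Each camera call takes 0.05 s, during which the arm holds its last target. There are 200 camera calls.

## Task

Hand over the vials: push the white vial rack forward along its lane until it sits fully home against the stop, then flip the bay's flag right over its pivot so that it lies flat on the other side and shows orange (occupied) instead of green (free). Only push and press, gently, with the fingertips or the outsides of the fingers, and take nothing between them: the rack stays flat on the bench and the things standing round the bay stay where they are.

Things in the scene. Friction and masses are not known exactly. Their poses are not given: they have to be found in the camera images.
- bay: Aluminium bay fixed to the bench. Origin on the bench, at the centre of a rack that is home; x along the lane from its open mouth (robot side) to the stop, y left, z up. Lane 54 mm wide between rails 20 mm high, 9 mm thick, x = -30 to 65 mm. Stop 26 mm high, its rubber face at x = 55 mm.
- lane_mouth (a point): Centre of the lane's open mouth on the bench, 51 mm before the bay's origin; the rails' flared ends reach here, out to 46 mm either side.
- pedestal (a point): Top centre of the fixed aluminium pedestal that carries the flag (62 mm above the bench; its axle boss reaches 68 mm), left of the lane. Upright 30 mm (bay x) by 12 mm, with a crossbar 102 mm long (bay x), 6 mm thick, near the top, and on the bench a foot plate 4 mm thick, 75 mm long (bay x), that joins it to the lane's left rail. The space under the flag is otherwise open.
- rack: White printed rack, 46 mm wide, 110 mm long (own y, along the lane), 34 mm high, with five glass vials firmly in it (caps reach 55 mm). Origin: centre of the underside; own +y end faces the lane's mouth. About 0.18 kg, loose, slides with friction. Long sides are open, the end walls solid (40 mm wide). Starts 36 to 52 mm short of home, its front between the rails. Home: its origin at the bay's.
- rack_end (a point): The middle of the rack's solid end wall that faces the mouth of the lane (17 mm above the bench): the place to push.
- flag_pivot (a point): Centre of the flag's axle, 58 mm above the bench, at x = 10, y = 74 mm in the bay's frame; the axle runs along the bay's y.
- leaf_end (a point): Middle of the free edge of the flag's leaf, 56 mm from the axle. The leaf is a stiff plate 44 mm wide (along the axle) and 4.4 mm thick with black rim, one face green, the other orange. At the start it lies level, pointing from the pivot towards the mouth of the lane (bay -x), green face up.
- tab_end (a point): Middle of the outer edge of the flag's black ribbed finger tab, a plate 30 mm wide and 4.4 mm thick, 32 mm from the axle on the side opposite the leaf. Leaf and tab are one rigid piece: pressing the tab down raises the leaf.
- flag (a joint): Angle of the flag, rad: 0 leaf level towards the mouth of the lane (green up), pi/2 leaf upright, pi leaf level on the far side (orange up), with rubber-sleeved stops at 0 and pi. The hinge has about 0.03 N m of friction and stays wherever it is left; starts between 0 and 0.12.
- glue: Bystander, loose, to be left alone: small white glue bottle with an orange cap, upright; origin at the centre of its underside
- tape: Bystander, loose, to be left alone: roll of black tape; origin at the centre of its underside
- block: Bystander, loose, to be left alone: small beige ceramic block; origin at the centre of its underside
- fitting: Bystander, loose, to be left alone: blue and red T-shaped push fitting; origin at the centre of its underside
- tweezers: Bystander, loose, to be left alone: light tweezers; origin at the centre of its underside
- spare_vial: Bystander, loose, to be left alone: single upright glass vial; origin at the centre of its underside
Things that resemble listed ones, but are neither listed nor needed, are in the scene too. Of the things shaped like the bay, the aluminium one is meant.

How it is judged:
On the way, in this order (a step that is already met when the one before it is completed fails the run):
1. the rack is pushed fully home against the stop, while the flag still shows green (x of rack in the frame of bay above -0.005 m and y of rack in the frame of bay between -0.008 and 0.008 m and angle between the y axis of rack and the x axis of bay, either way round below 0.12 rad and value of joint flag below 0.6 rad), for 0.2 s.
2. the flag is flipped over its pivot onto the other side (value of joint flag above 3 rad), for 0.2 s.
At the end, for the whole second after the job is handed in: The rack stands flat on the bench, at rest, within 5 mm of home along the lane, and the flag lies at rest on the far side, orange face up, within 8 degrees of flat (x of rack in the frame of bay above -0.005 m and y of rack in the frame of bay between -0.008 and 0.008 m and angle between the y axis of rack and the x axis of bay, either way round below 0.12 rad and height (world z) of rack below 0.004 m and angle between rack's own z axis and vertical below 0.05 rad and linear speed of rack below 0.01 m/s and value of joint flag above 3 rad and velocity of joint flag below 0.1 rad/s); the robot touches nothing.
It fails at once if the rack is lifted or tipped (height (world z) of rack above 0.008 m or angle between rack's own z axis and vertical above 0.12 rad).
It fails at once if the flag's leaf or the rack is taken between the fingers ((contact force between the fingers and flag above 0.5 N and x of the grasp point in the frame of leaf_end between -0.003 and 0.052 m and y of the grasp point in the frame of leaf_end between -0.026 and 0.026 m and z of the grasp point in the frame of leaf_end between -0.008 and 0.008 m) or (contact force between the fingers and rack above 0.5 N and x of the grasp point in the frame of rack between -0.02 and 0.02 m and y of the grasp point in the frame of rack between -0.052 and 0.052 m and z of the grasp point in the frame of rack between -0.01 and 0.06 m)).
It fails at once if the rack or the flag is pushed or squeezed with more than 60 N (contact force between any of the fingers, the arm and rack above 60 N or contact force between any of the fingers, the arm and flag above 60 N).
It fails at once if one of the things round the bay is moved by more than 15 mm (distance of any of glue, tape, block, fitting, tweezers, spare_vial from where it was at the start of the episode above 0.015 m).
It also fails if it takes over 42 s, if anything falls off the work surface, if the arm or the gripper's body presses on something with over 40 N, if the wrist force passes 120 N, or if a joint passes its speed limit or range.

## Working session

There is one attempt and no reset: what is moved stays moved. The work goes in short steps, Python scripts to look and compute and a shell command to move; the robot and the scene stay as the last step left them, time stands still between calls to the robot, and variables do not carry over. Pictures are saved under pics/ and viewed, about 8 in all and at most 12, crops included, and the job is handed in when it is done.

```bash
mkdir -p pics; cat > h.py <<'E'
import numpy as np, cv2
from scipy.spatial.transform import Rotation as R
from station import get_state, cams, manip
def cal(n):
    c=cams.calibration(n); a=np.array(c["attitude"],float)
    M=R.from_quat(a).as_matrix() if a.size==4 else a.reshape(3,3)
    return c,M,np.array(c["position"])
def ray(n,u,v,C=None):
    c,M,p=C or cal(n)
    d=np.array([(u-c["cx"])/c["fx"],(v-c["cy"])/c["fy"]]); s=d.copy()
    for _ in range(20): s=d/(1+c["k1"]*(s@s))
    return p,M@np.array([s[0],s[1],1])
def onz(n,u,v,z,C=None):
    p,d=ray(n,u,v,C); return p+d*(z-p[2])/d[2]
def proj(n,P,C=None):
    c,M,p=C or cal(n); q=M.T@(np.array(P)-p); s=q[:2]/q[2]; s=s*(1+c["k1"]*(s@s))
    return np.array([c["fx"]*s[0]+c["cx"],c["fy"]*s[1]+c["cy"]])
def tri(n1,a,n2,b):
    p,d=ray(n1,*a); q,e=ray(n2,*b); t=np.linalg.lstsq(np.c_[d,-e],q-p,rcond=None)[0]
    A,B=p+t[0]*d,q+t[1]*e; return (A+B)/2,np.linalg.norm(A-B)
E
python3 - <<'E'
from h import *
for n in("top","side","wrist"):
    cv2.imwrite(f"pics/{n}0.png",cams.capture(n)); c=cams.calibration(n); print(n,c)
s=get_state(); print(s)
E
```

```text
top {'fx': 396.4280574033989, 'fy': 396.4280574033989, 'cx': 279.1989910840181, 'cy': 206.6047961898087, 'k1': -0.08795194187982916, 'position': array([0.45571219, 0.2333346 , 0.97404826]), 'attitude': array([ 0.71177175, -0.69981786,  0.03593701, -0.04841969])}
side {'fx': 459.40653783895, 'fy': 459.40653783895, 'cx': 283.2413360220128, 'cy': 206.09446134356074, 'k1': -0.10214628474282225, 'position': array([0.26939523, 0.93100492, 0.56222354]), 'attitude': array([-0.16329327,  0.86534475, -0.46514817,  0.09028264])}
wrist {'fx': 349.8783844599212, 'fy': 349.8783844599212, 'cx': 281.23880660543773, 'cy': 206.2032079046774, 'k1': -0.02087525714847682, 'position': array([0.10347876, 0.62196428, 0.37251222]), 'attitude': array([0.79303677, 0.58606891, 0.09784083, 0.13432455])}
{'time': 0.15, 'q': array([-1.33589856,  0.38403873,  0.01640199,  1.37088103, -0.00634861,
        1.38821472, -0.04646685]), 'joint_velocities': array([ 0.00017655, -0.00364431, -0.00156925, -0.00172806, -0.0005345 ,
        0.00221342,  0.00142297]), 'joint_torque': array([ 2.87259019e-03, -6.28156257e+01,  8.46387260e-01, -3.72169304e+01,
        1.67964696e-02,  1.10267638e-02,  6.99038378e-05]), 'tool_pos': array([0.18323124, 0.59713722, 0.23052707]), 'tcp_rot': array([ 1.48317731e-01,  9.88939479e-01, -7.36961060e-04, -1.24131131e-04]), 'contact_force': array([ 0.31072845,  0.06929388, -0.21935854]), 'torque': array([0.06658463, 0.00090303, 0.00722863]), 'grip_width': 0.08505627404341785}
```

View pics/top0.png

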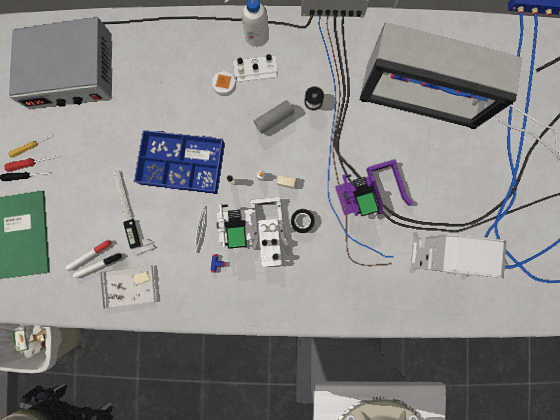

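View pics/side0.png

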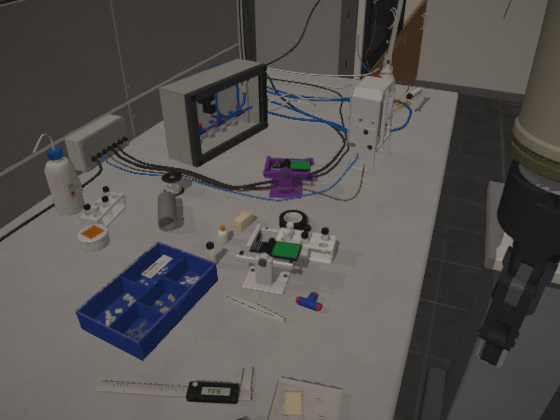

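The candidates are the aluminium bay at top px (265,230) and the purple look-alike at (365,195). The aluminium one with the white rack matches the description. I'll confirm it with one enlarged crop.

```bash
python3 - <<'E'
from h import *
a=cv2.imread("pics/top0.png")[165:280,185:325]; b=cv2.imread("pics/side0.png")[205:320,205:345]
f=lambda i:cv2.resize(i,None,fx=5.6,fy=5.2,interpolation=cv2.INTER_CUBIC)[:598]
cv2.imwrite("pics/tz.png",f(a)); cv2.imwrite("pics/sz.png",f(b))
# rough
for n,u,v,z in(("top",236,236,.06),("top",270,230,.055),("top",270,264,.034),("top",302,220,.01)): print(u,v,onz(n,u,v,z))
E
```

```text
236 236 [0.49525062 0.34904243 0.06      ]
270 230 [0.51080125 0.27094766 0.055     ]
270 264 [0.431977   0.27018263 0.034     ]
302 220 [0.53919844 0.19523753 0.01      ]
```

View pics/tz.png

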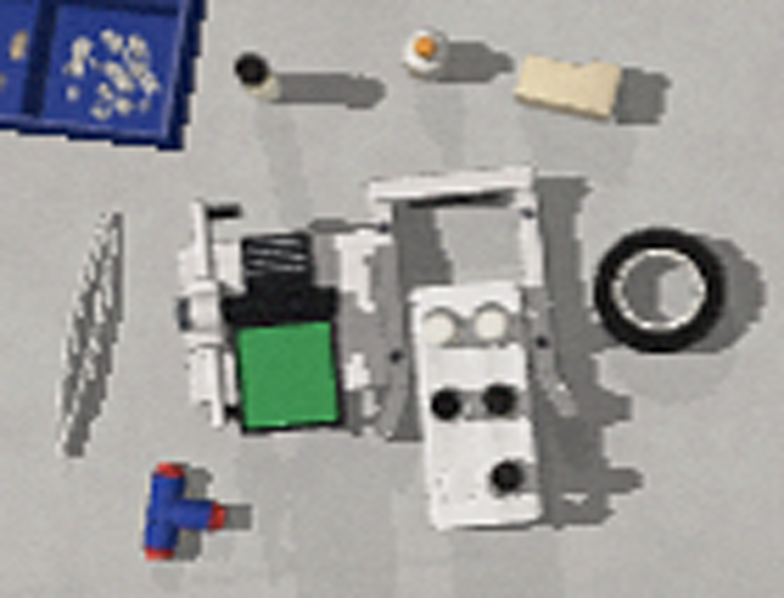

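View pics/sz.png

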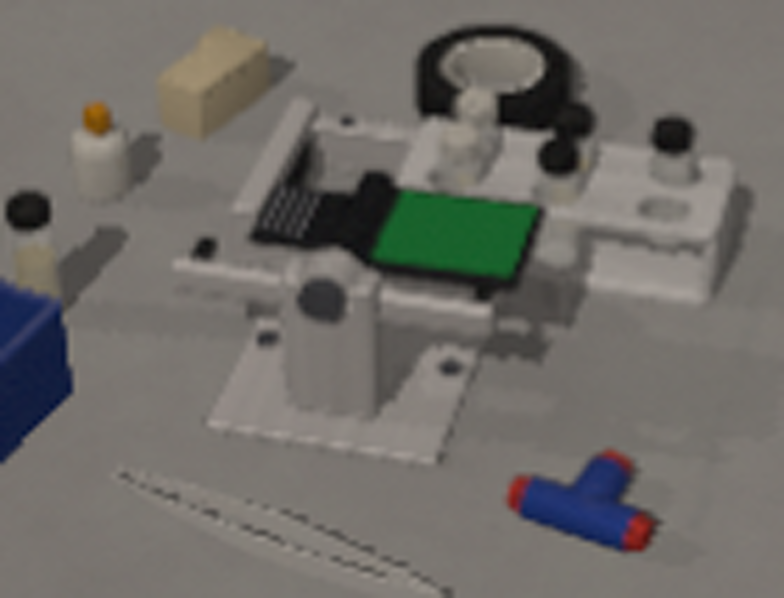

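The crops confirm it: the aluminium bay's stop is at the top of the top crop (370–537,180). The rack's end wall is at crop (440–540,523), the leaf is green with its free edge at (292,428), and the tab edge is at (277,235). Next step is to turn these into positions.

```bash
python3 - <<'E'
from h import *
C=cal("top")
Z=lambda x,y,z:onz("top",185+x/5.6-.5+.09,165+y/5.2-.5+.1,z,C)
T={"stopL":(372,200,.026),"stopR":(535,180,.026),"leafL":(245,432,.06),"leafR":(340,428,.06),"tabL":(243,237,.06),"tabR":(308,233,.06),
"rnl":(438,526,.034),"rnr":(540,520,.034),"rfl":(412,290,.034),"rfr":(521,284,.034),"railRout_far":(540,180,.02),"railRout":(541,283,.02),"xb_far":(197,205,.06),"xb_near":(218,427,.06)}
P={k:Z(*v) for k,v in T.items()}
for k,v in P.items(): print(k,v.round(4))
m=lambda a,b:(P[a]+P[b])/2
def ang(d): return np.degrees(np.arctan2(d[1],d[0]))
print("flag ang",ang(m("tabL","tabR")-m("leafL","leafR")),np.linalg.norm(m("tabL","tabR")-m("leafL","leafR")))
print("rack ang",ang(m("rfl","rfr")-m("rnl","rnr")),np.linalg.norm(m("rfl","rfr")-m("rnl","rnr")))
print("stop ang",ang(P["stopL"]-P["stopR"])-90,"xbar",ang(P["xb_far"]-P["xb_near"]))
im=cv2.imread("pics/top0.png");b,g,r=[im[...,i].astype(int) for i in range(3)]
k=((g>r+50)&(g>b+40)).astype(np.uint8); k[:, :200]=0;k[:,290:]=0
c=max(cv2.findContours(k,0,1)[0],key=cv2.contourArea); print(cv2.minAreaRect(c))
g=np.array(cv2.minAreaRect(c)[0]); print("green ctr",onz("top",*g,.06,C))
s=cv2.imread("pics/side0.png")
# side cross-check of leaf end / tab end
S=lambda x,y:(205+x/5.6-.41,205+y/5.2-.4)
tp=lambda x,y:(185+x/5.6-.41,165+y/5.2-.4)
for nm,a,bb in(("leafR",(340,428),(541,207)),("leafL",(245,432),(515,284)),("tabL",(243,237),(252,236)),("rack nr",(540,520),(735,160)),("rack nl",(438,526),(710,225))):
    print(nm,tri("top",tp(*a),"side",S(*bb)))
E
```

```text
stopL [0.5768 0.3194 0.026 ]
stopR [0.5873 0.2492 0.026 ]
leafL [0.468 0.366 0.06 ]
leafR [0.4706 0.3268 0.06  ]
tabL [0.5549 0.3696 0.06  ]
tabR [0.5572 0.3425 0.06  ]
rnl [0.4276 0.287  0.034 ]
rnr [0.4311 0.2442 0.034 ]
rfl [0.5345 0.3005 0.034 ]
rfr [0.538  0.2542 0.034 ]
railRout_far [0.5882 0.2471 0.02  ]
railRout [0.5399 0.2459 0.02  ]
xb_far [0.5691 0.3894 0.06  ]
xb_near [0.47   0.3772 0.06  ]
flag ang 6.355020076416112 0.08729337498859739
rack ang 6.239531136244445 0.1076147290775104
stop ang 8.487874637853338 xbar 6.98726776095596
((236.0, 236.5), (19.0, 16.0), 90.0)
green ctr [0.49409715 0.34900837 0.06      ]
leafR (array([0.4729461 , 0.32744016, 0.06110571]), np.float64(0.005008847043519725))
leafL (array([0.46896626, 0.36639167, 0.05913728]), np.float64(0.0019247151077799289))
tabL (array([0.55559383, 0.37019672, 0.05676696]), np.float64(0.0006465737787941817))
rack nr (array([0.43271848, 0.24466704, 0.03371186]), np.float64(0.003446914162182545))
rack nl (array([0.42916402, 0.28732373, 0.03613972]), np.float64(0.003199413108411234))
```

```bash
cat >> h.py <<'E'
A=np.radians(6.5); O=np.array([.5235,.2781,0]); B=np.array([[np.cos(A),-np.sin(A),0],[np.sin(A),np.cos(A),0],[0,0,1]])
def where():
    s=get_state(); M=R.from_quat(s["tcp_rot"]).as_matrix(); p=s["tool_pos"]
    Mt=B@np.diag([-1,1,-1.])
    print("t",s["time"],"bay mm",(1e3*B.T@(p-O)).round(1),"F bay",(B.T@s["contact_force"]).round(1),"w",round(s["grip_width"],3),
      "turn left deg",np.degrees(R.from_matrix(M.T@Mt).as_rotvec()).round(1)); return p,M
def to(x,y,z):
    p,M=where(); t=O+B@np.array([x,y,z])/1e3; print("shift cm",(100*M.T@(t-p)).round(2))
E
python3 -m inch '[[0,[0,0,0],[0,0,-8]],[0,[0,0,0],[0,0,-8]],[0,[0,0,0],[0,0,-7.5]]]'
python3 -c "
from h import *
to(-122,0,150)"
```

```text
time: 0.45
tool_pos: [0.1829, 0.5965, 0.2291]
tcp_rot: [-0.062, 0.998, -0.002, -0.001]
contact_force: [-0.1, -0.0, 0.8]
grip_width: 0.0438
t 0.45 bay mm [-302.3  354.9  229.1] F bay [-0.1  0.   0.8] w 0.044 turn left deg [-0.2 -0.1  0.6]
shift cm [-17.65 -35.66   8.02]
```

```bash
python3 -m inch '[[0,[-2,-4.2,0.5],[0,0,0]],[0,[-2,-4.2,0.8],[0,0,0]],[0,[-2,-4.2,0.8],[0,0,0]],[0,[-2,-4.2,0.8],[0,0,0]],[0,[-2,-4.2,0.8],[0,0,0]],[0,[-2,-4.2,0.8],[0,0,0]],[0,[-2,-4.2,0.8],[0,0,0]],[0,[-2,-4.2,0.8],[0,0,0]]]'
python3 -c "
from h import *
to(-125,0,100)"
```

```text
time: 1.25
tool_pos: [0.3857, 0.2785, 0.1637]
tcp_rot: [-0.072, 0.997, -0.001, -0.003]
contact_force: [1.1, 1.4, 0.1]
grip_width: 0.0003
t 1.25 bay mm [-136.9   16.   163.7] F bay [1.2 1.3 0.1] w 0.0 turn left deg [-0.1 -0.3  1.8]
shift cm [-1.17 -1.62  6.37]
```

```bash
python3 -m inch '[[0,[-1,-1.7,3],[0,0,1.8]],[0,[0,0,3],[0,0,0]],[0,[0,0,0],[0,0,0]]]'
python3 - <<'E'
from h import *
p,M=where(); to(-125,-1,17)
im=cams.capture("wrist"); cv2.imwrite("pics/w1.png",im)
for n,P in(("O",(0,0,0)),("rackend",(-96,-2,34)),("pivot",(10,74,58)),("tcp",None)):
    Q=p if P is None else O+B@np.array(P)/1e3
    print(n,proj("wrist",Q).round(0))
E
```

```text
time: 1.55
tool_pos: [0.4025, 0.2537, 0.102]
tcp_rot: [-0.049, 0.999, -0.002, -0.002]
contact_force: [-0.9, 0.6, 0.3]
grip_width: 0.0
t 1.55 bay mm [-123.   -10.5  102. ] F bay [-0.8  0.7  0.3] w 0.0 turn left deg [-0.3 -0.2 -0.9]
t 1.55 bay mm [-123.   -10.5  102. ] F bay [-0.8  0.7  0.3] w 0.0 turn left deg [-0.3 -0.2 -0.9]
shift cm [0.19 0.99 8.5 ]
O [296. 338.]
rackend [295. 256.]
pivot [403. 404.]
tcp [281. 272.]
```

View pics/w1.png

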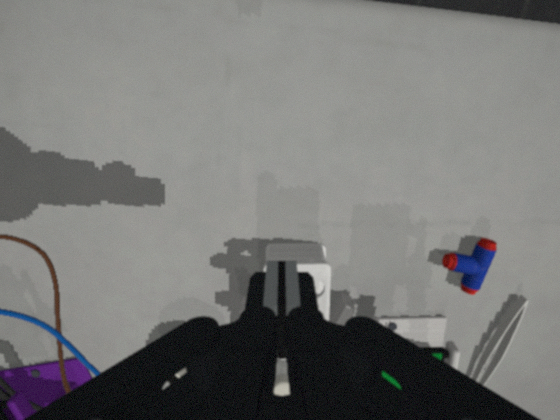

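The wrist view shows the rack's end wall at (265–328, 242–262), centred on column 296 as predicted. The shut fingertips are at (281,262), about 10 mm to the rack's right. I'll shift left and descend behind the wall.

```bash
python3 -m inch '[[0,[0.3,0.9,2],[0,0,-0.9]],[0,[0,0,3],[0,0,0]],[0,[0,0,2.5],[0,0,0]],[0,[0,0,0],[0,0,0]]]'
python3 -c "
from h import *
to(-70,-1,16)"
```

```text
time: 2.0
tool_pos: [0.4019, 0.2695, 0.0341]
tcp_rot: [-0.06, 0.998, 0.002, 0.003]
contact_force: [-1.0, 0.2, -0.1]
grip_width: -0.0
t 2.0 bay mm [-121.8    5.2   34.1] F bay [-1.   0.3 -0.1] w -0.0 turn left deg [0.2 0.3 0.4]
shift cm [-5.16 -0.66  1.83]
```

```bash
python3 -m inch '[[0,[0,-0.6,1],[0,0,0.4]],[0,[0,0,0.8],[0,0,0]],[0,[0,0,0],[0,0,0]],[0,[-0.5,0,0],[0,0,0]],[0,[-0.5,0,0],[0,0,0]],[0,[0,0,0],[0,0,0]]]'
python3 -c "
from h import *
to(-70,-1,16)"
```

```text
time: 2.6
tool_pos: [0.4168, 0.2683, 0.0214]
tcp_rot: [-0.057, 0.998, 0.005, 0.006]
contact_force: [-1.3, 0.0, -0.6]
grip_width: 0.0004
t 2.6 bay mm [-107.1    2.3   21.4] F bay [-1.3  0.2 -0.6] w 0.0 turn left deg [0.5 0.8 0.1]
shift cm [-3.7  -0.34  0.58]
```

```bash
python3 -m inch '[[0,[-0.4,-0.2,0.2],[0,0,0]],[0,[-0.5,0,0.2],[0,0.5,0]],[0,[-0.5,0,0],[0.5,0,0]],[0,[-0.5,0,0],[0,0,0]],[0,[-0.5,0,0],[0,0,0]],[0,[0,0,0],[0,0,0]]]'
python3 -c "
from h import *
to(-66,-1,16)"
```

```text
time: 3.2
tool_pos: [0.443, 0.2692, 0.0173]
tcp_rot: [-0.057, 0.998, -0.0, 0.002]
contact_force: [-0.3, -0.7, -0.1]
grip_width: 0.0
t 3.2 bay mm [-81.    0.3  17.3] F bay [-0.4 -0.6 -0.1] w 0.0 turn left deg [-0.1  0.2  0.1]
shift cm [-1.5  -0.13  0.14]
```

```bash
python3 -m inch '[[0,[-0.4,0,0],[0,0,0]],[0,[-0.4,0,0],[0,0,0]],[0,[-0.3,0,0],[0,0,0]],[0,[0,0,0],[0,0,0]]]'
python3 - <<'E'
from h import *
to(-66,-1,16)
im=cams.capture("side"); cv2.imwrite("pics/s2.png",cv2.resize(im[190:330,195:385],None,fx=4,fy=4,interpolation=2))
E
```

```text
time: 3.6
tool_pos: [0.4547, 0.2705, 0.0172]
tcp_rot: [-0.057, 0.998, -0.001, 0.001]
contact_force: [0.9, -0.7, 0.2]
grip_width: -0.0003
t 3.6 bay mm [-69.2   0.2  17.2] F bay [ 0.8 -0.8  0.2] w -0.0 turn left deg [-0.1  0.2  0.1]
shift cm [-0.32 -0.12  0.12]
```

View pics/s2.png

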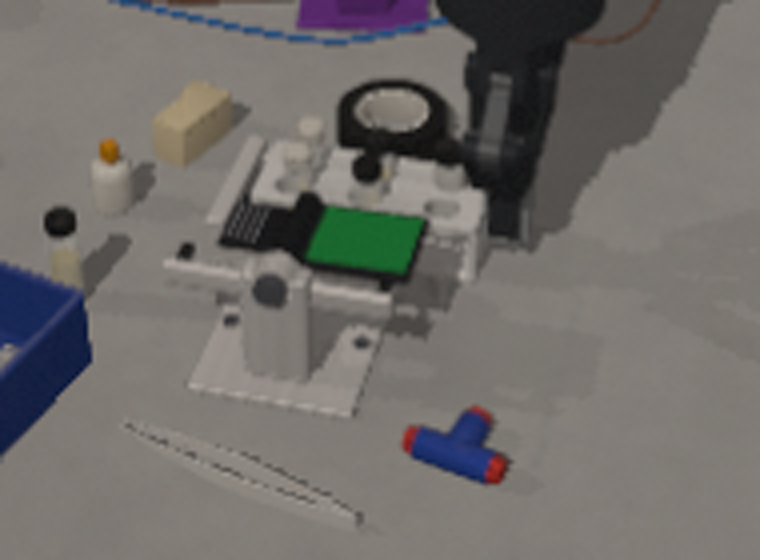

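The rack is in the lane with its far end (crop 265,150) almost at the stop (250,145). I'll keep pushing gently until the force rises.

```bash
for i in 1; do python3 -m inch '[[0,[-0.3,0,0],[0,0,0]],[0,[-0.2,0,0],[0,0,0]],[0,[0,0,0],[0,0,0]]]'; done
python3 -c "
from h import *
where()"
```

```text
time: 3.95
tool_pos: [0.4596, 0.271, 0.0172]
tcp_rot: [-0.057, 0.998, -0.001, 0.001]
contact_force: [-0.9, 0.3, -0.7]
grip_width: -0.0
t 3.95 bay mm [-64.3   0.2  17.2] F bay [-0.9  0.4 -0.7] w -0.0 turn left deg [-0.1  0.1  0.1]
```

```bash
python3 -m inch '[[0,[-0.2,0,0],[0,0,0]],[0,[-0.2,0,0],[0,0,0]],[0,[0,0,0],[0,0,0]]]'
python3 -c "
from h import *
where()"
```

```text
time: 4.25
tool_pos: [0.4609, 0.2713, 0.0167]
tcp_rot: [-0.058, 0.998, -0.001, -0.002]
contact_force: [1.3, 0.5, -0.3]
grip_width: -0.0004
t 4.25 bay mm [-62.9   0.3  16.7] F bay [ 1.3  0.4 -0.3] w -0.0 turn left deg [-0.1 -0.2  0.1]
```

```bash
python3 -m inch '[[0,[-0.4,0,0],[0,0,0]]]'; python3 -m inch '[[0,[-0.4,0,0],[0,0,0]]]'; python3 -m inch '[[0,[0,0,0],[0,0,0]],[0,[0,0,0],[0,0,0]]]'
python3 -c "
from h import *
where()"
```

```text
time: 4.35
tool_pos: [0.4613, 0.2715, 0.0161]
tcp_rot: [-0.058, 0.998, -0.002, -0.005]
contact_force: [-24.2, -4.4, 16.2]
grip_width: 0.0002
time: 4.45
tool_pos: [0.4611, 0.2716, 0.0154]
tcp_rot: [-0.059, 0.998, -0.003, -0.009]
contact_force: [-17.4, -3.7, 12.3]
grip_width: 0.0002
time: 4.65
tool_pos: [0.4606, 0.2717, 0.0152]
tcp_rot: [-0.06, 0.998, -0.003, -0.01]
contact_force: [0.6, 0.5, 0.7]
grip_width: 0.0001
t 4.65 bay mm [-63.2   0.8  15.2] F bay [0.7 0.5 0.7] w 0.0 turn left deg [-0.3 -1.1  0.3]
```

The force rose to 24 N, so the rack is against the stop. Now I'll back off, rise and check with the cameras.

```bash
python3 -m inch '[[0,[2,0,0],[0,1,0]],[0,[1.5,0,-1],[0,0,0]],[0,[1,0,-4],[0,0,0]],[0,[1,0,-4],[0,0,0]],[0,[2,0,-4],[0,0,0]],[0,[3,0,-1],[0,0,0]],[0,[0,0,0],[0,0,0]]]'
python3 - <<'E'
from h import *
to(33,74,120)
f=lambda i:cv2.resize(i,None,fx=4,fy=4,interpolation=2)
a=f(cams.capture("top")[180:280,210:305]); b=f(cams.capture("side")[210:310,210:315])
cv2.imwrite("pics/c3.png",np.hstack([a,b]))
E
```

```text
time: 5.35
tool_pos: [0.363, 0.2602, 0.1645]
tcp_rot: [-0.057, 0.998, -0.002, -0.014]
contact_force: [-0.3, 0.0, -0.6]
grip_width: -0.0
t 5.35 bay mm [-161.4    0.4  164.5] F bay [-0.3  0.1 -0.6] w -0.0 turn left deg [-0.2 -1.7  0.1]
shift cm [-19.57   7.35   3.86]
```

View pics/c3.png

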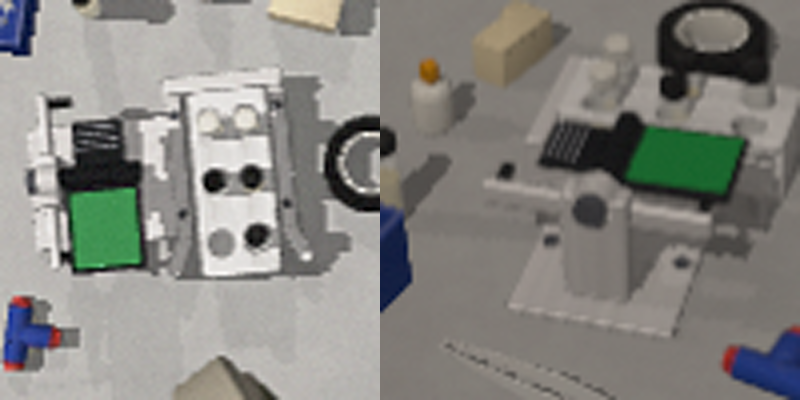

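The rack is home: its far end meets the stop at left crop (222,90), it's centred between the rails, and the flag is still green. Next I'll go above the tab.

```bash
python3 -m inch '[[0,[-3.9,1.5,0],[0,1.5,0]],[0,[-3.9,1.5,0],[0,0,0]],[0,[-3.9,1.5,0.5],[0,0,0]],[0,[-3.9,1.5,1],[0,0,0]],[0,[-3.2,1,1],[0,0,0]],[0,[0,0,0],[0,0,0]]]'
python3 - <<'E'
from h import *
to(33,74,80)
C=cal("top")
for n,x,y,z in(("rackend",240,273,.034),("tab",97,120,.06),("leaf",106,271,.061)):
    q=onz("top",210+x/4-.37,180+y/4-.37,z,C); print(n,(1e3*B.T@(q-O)).round(1))
E
```

```text
time: 6.05
tool_pos: [0.5507, 0.3481, 0.1159]
tcp_rot: [-0.055, 0.998, -0.007, -0.031]
contact_force: [-0.3, -0.7, -0.8]
grip_width: -0.0
t 6.05 bay mm [ 35.   66.4 115.9] F bay [-0.4 -0.6 -0.8] w -0.0 turn left deg [-0.7 -3.6 -0.2]
shift cm [-0.02  0.8   3.59]
rackend [-54.1  -0.2  34. ]
tab [41.5 73.5 60. ]
leaf [-46.2  75.5  61. ]
```

```bash
python3 -m inch '[[0,[0,0.8,1],[-0.7,-3.6,0]],[0,[0,0,1],[0,0,0]],[0,[0,0,0],[0,0,0]]]'
python3 - <<'E'
from h import *
to(33,74,66)
E
```

```text
time: 6.35
tool_pos: [0.5511, 0.3527, 0.0894]
tcp_rot: [-0.054, 0.999, -0.003, -0.001]
contact_force: [0.1, -0.7, 0.3]
grip_width: 0.0001
t 6.35 bay mm [35.9 71.  89.4] F bay [ 0.  -0.7  0.3] w 0.0 turn left deg [-0.3 -0.2 -0.4]
shift cm [0.29 0.31 2.34]
```

```bash
python3 -m inch '[[0,[0.3,0.2,1.2],[0,0,0]],[0,[0,0,0.8],[0,0,0]],[0,[0,0,0.4],[0,0,0]],[0,[0,0,0.4],[0,0,0]],[0,[0,0,0.4],[0,0,0]]]'
python3 - <<'E'
from h import *
to(33,74,38)
E
```

```text
time: 6.85
tool_pos: [0.5488, 0.3532, 0.0567]
tcp_rot: [-0.053, 0.999, -0.003, -0.001]
contact_force: [-1.2, -0.5, 3.5]
grip_width: -0.0003
t 6.85 bay mm [33.6 71.8 56.7] F bay [-1.2 -0.4  3.5] w -0.0 turn left deg [-0.3 -0.2 -0.4]
shift cm [0.06 0.23 1.87]
```

```bash
python3 -m inch '[[0,[0.1,0.1,0.4],[0,0,0]],[0,[0,0,0.5],[0,0,0]],[0,[0,0,0.5],[0,0,0]],[0,[0,0,0.4],[0,0,0]],[0,[0,0,0.2],[0,0,0]],[0,[0,0,0],[0,0,0]]]'
python3 - <<'E'
from h import *
to(33,74,38)
b=cams.capture("side")[170:320,190:390]; cv2.imwrite("pics/s4.png",cv2.resize(b,None,fx=4,fy=4,interpolation=2))
E
```

```text
time: 7.45
tool_pos: [0.5493, 0.3544, 0.0364]
tcp_rot: [-0.053, 0.999, -0.002, 0.0]
contact_force: [0.8, 0.2, 1.0]
grip_width: 0.0002
t 7.45 bay mm [34.3 72.9 36.4] F bay [0.8 0.1 1. ] w 0.0 turn left deg [-0.2  0.  -0.5]
shift cm [ 0.13  0.11 -0.16]
```

View pics/s4.png

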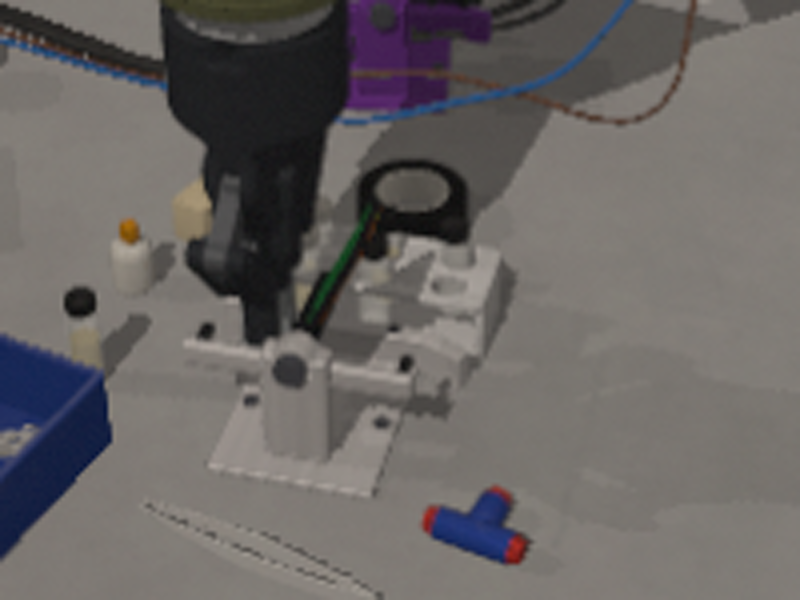

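The leaf now stands at about 60°, from crop (305,325) up to (365,210), clear of the gripper. I'll rise, go back over it, and push it over from the mouth side.

```bash
python3 -m inch '[[0,[-0.2,0,-2],[0,0,0]],[0,[0,0,-4],[0,0,0]],[0,[0,0,-5],[0,0,0]],[0,[1,0,-1],[0,0,0]],[0,[4,0,0],[0,0,0]],[0,[4,0,0],[0,0,0]],[0,[1.5,0,0],[0,0,0]],[0,[0,0,0],[0,0,0]]]'
python3 - <<'E'
from h import *
to(-52,74,85)
E
```

```text
time: 8.3
tool_pos: [0.4405, 0.3425, 0.1582]
tcp_rot: [-0.053, 0.999, -0.003, -0.003]
contact_force: [-0.1, 0.2, -0.6]
grip_width: -0.0002
t 8.3 bay mm [-75.1  73.3 158.2] F bay [-0.1  0.2 -0.6] w -0.0 turn left deg [-0.4 -0.4 -0.5]
shift cm [-2.36  0.13  7.3 ]
```

```bash
python3 -m inch '[[0,[0,0.1,3],[0,0,0]],[0,[0,0,3],[0,0,0]],[0,[-0.5,0,1.2],[0,0,0]],[0,[-1.5,0,0],[0,0,0]],[0,[-1,0,0],[0,0,0]],[0,[-1,0,0],[0,0,0]],[0,[-1,0,0],[0,0,0]]]'
python3 - <<'E'
from h import *
to(10,74,85)
E
```

```text
time: 9.0
tool_pos: [0.4952, 0.3492, 0.0847]
tcp_rot: [-0.053, 0.999, -0.003, -0.002]
contact_force: [-1.1, -0.9, 0.7]
grip_width: -0.0003
t 9.0 bay mm [-20.1  73.8  84.7] F bay [-1.2 -0.8  0.7] w -0.0 turn left deg [-0.3 -0.3 -0.4]
shift cm [-3.01  0.04 -0.04]
```

```bash
python3 -m inch '[[0,[-0.8,0,0],[0,0,0]],[0,[-0.8,0,0],[0,0,0]],[0,[-0.8,0,0],[0,0,0]],[0,[-0.8,0,0],[0,0,0]],[0,[-0.8,0,0],[0,0,0]],[0,[-0.8,0,0],[0,0,0]],[0,[-0.6,0,0],[0,0,0]],[0,[0,0,0],[0,0,0]]]'
python3 - <<'E'
from h import *
to(45,74,66)
b=cams.capture("side")[170:320,190:390]; cv2.imwrite("pics/s5.png",cv2.resize(b,None,fx=4,fy=4,interpolation=2))
E
```

```text
time: 9.8
tool_pos: [0.5553, 0.3555, 0.0854]
tcp_rot: [-0.052, 0.999, -0.002, -0.001]
contact_force: [-0.5, -0.0, -0.7]
grip_width: 0.0
t 9.8 bay mm [40.3 73.3 85.4] F bay [-0.5  0.  -0.7] w 0.0 turn left deg [-0.3 -0.2 -0.5]
shift cm [-0.47  0.08  1.94]
```

View pics/s5.png

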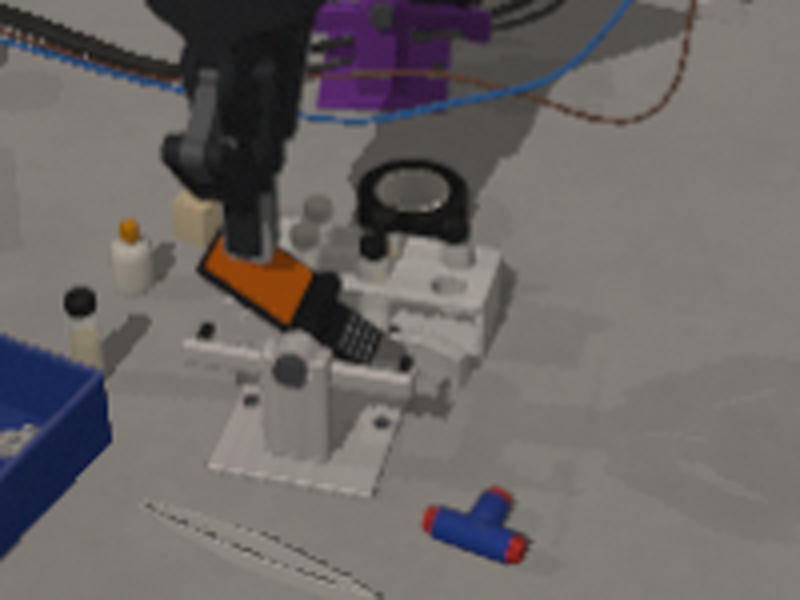

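The leaf is past upright, orange face up, with the tip resting on it at crop (250,255). Now I'll press it down flat.

```bash
python3 -m inch '[[0,[-0.3,0,0.4],[0,0,0]],[0,[-0.1,0,0.5],[0,0,0]],[0,[0,0,0.5],[0,0,0]],[0,[0,0,0.4],[0,0,0]],[0,[0,0,0.3],[0,0,0]]]'
python3 -c "
from h import *
where()"
```

```text
time: 10.35
tool_pos: [0.559, 0.3563, 0.0633]
tcp_rot: [-0.053, 0.999, -0.002, -0.001]
contact_force: [0.8, 0.4, -0.0]
grip_width: 0.0002
t 10.35 bay mm [44.2 73.6 63.3] F bay [ 0.8  0.3 -0. ] w 0.0 turn left deg [-0.2 -0.1 -0.5]
```

```bash
python3 -m inch '[[0,[0,0,0.3],[0,0,0]]]'; python3 -m inch '[[0,[0,0,0.3],[0,0,0]]]'; python3 -m inch '[[0,[0,0,0.3],[0,0,0]]]'
```

```text
time: 10.45
tool_pos: [0.559, 0.3563, 0.0601]
tcp_rot: [-0.053, 0.999, -0.002, -0.001]
contact_force: [-0.8, 0.2, 14.4]
grip_width: 0.0006
time: 10.55
tool_pos: [0.5592, 0.3565, 0.0595]
tcp_rot: [-0.053, 0.999, -0.002, -0.001]
contact_force: [-13.6, -8.4, 35.3]
grip_width: 0.0002
time: 10.65
tool_pos: [0.5591, 0.3565, 0.0598]
tcp_rot: [-0.053, 0.999, -0.001, -0.0]
contact_force: [-13.0, -7.9, 27.6]
grip_width: 0.0001
```

It is on its stop (35 N). I'll lift clear, move aside and check.

```bash
python3 -m inch '[[0,[0,0,-1],[0,0,0]],[0,[0,0,-3],[0,0,0]],[0,[0,0,-5],[0,0,0]],[0,[4,0,-2],[0,0,0]],[0,[5,0,0],[0,0,0]],[0,[5,0,0],[0,0,0]],[0,[5,0,0],[0,0,0]],[0,[0,0,0],[0,0,0]]]'
python3 - <<'E'
from h import *
where()
f=lambda i:cv2.resize(i,None,fx=3.8,fy=3.8,interpolation=2)
a=f(cams.capture("top")[160:280,200:310]); b=f(cams.capture("side")[200:320,210:310])
cv2.imwrite("pics/c6.png",np.hstack([a,b]))
E
```

```text
time: 11.45
tool_pos: [0.3644, 0.3351, 0.1739]
tcp_rot: [-0.052, 0.999, -0.001, -0.0]
contact_force: [-0.3, 0.5, 0.6]
grip_width: -0.0001
t 11.45 bay mm [-151.6   74.6  173.9] F bay [-0.3  0.5  0.6] w -0.0 turn left deg [-0.1 -0.1 -0.5]
```

View pics/c6.png

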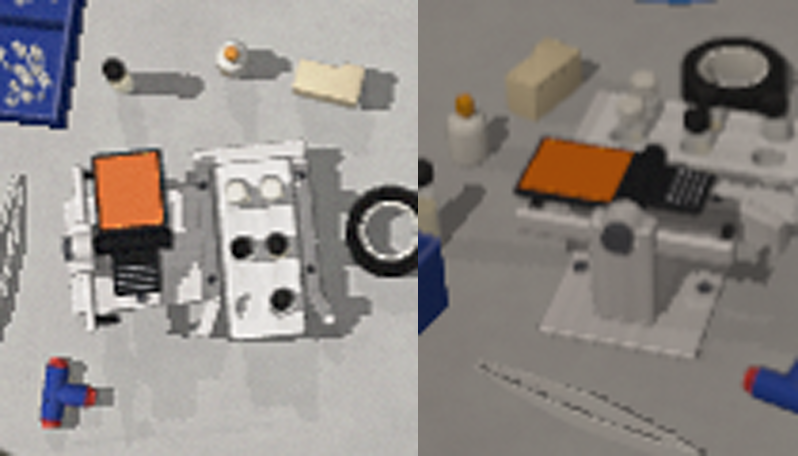

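The leaf lies flat with orange up (left crop 128,190). The rack end is still at top-image row 248, the same as when it reached home, and the bystanders haven't moved.

```bash
python3 -c "
from h import *
print(manip.hand_in())"
```

```text
the job is handed in; nothing more can be done
None
```

I pushed the rack home with the shut fingertips, then flipped the flag over its pivot and handed the job in at about 11.5 s. The hand-in gave no verdict, so what follows rests on my own measurements.

- **Rack:** it stopped dead against the stop at about 24 N. In the top picture its end wall measured x = -54 mm and y = 0 mm in the bay's frame, where home is -55 mm. It was at the same image row after the flip.
- **Flag:** I pressed the tab to raise the leaf to about 60°, pushed the leaf past upright from the mouth side, then pressed it onto the far stop. The highest force reading there was about 38 N, with the fingertip at z = 59.5 mm, where the top of a level leaf would be. The last pictures show it flat with orange up; I did not measure its angle separately.
- **Surroundings:** by eye, the bystanders look unmoved in the last pictures, though I did not measure them. The arm stands clear of everything.

No check failed or disagreed. Force was read only at the end of each move call, so short peaks between readings would not show.

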